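# Close up the module row on the rail

## Robot

A 6-joint arm with a two-finger parallel gripper is mounted at the origin on the work surface. World frame = base frame: x ahead of the robot, y to its left, z up, the work surface at z = 0. Lengths are in mm, angles in rad, forces in N, time in s.
With the tool pointing down it reaches from about 350 to 975 mm from the base axis. Payload 7.1 kg.
Tool frame: the origin (TCP) lies on the front face of the gripper's body, between the roots of the fingers; the fingertips stand 80 mm ahead of it and the grasp point (between the pads) lies 61 mm ahead of it (env.tips_ahead is the distance from the TCP to the fingertips, in mm); z points along the fingers, y is the line along which they close (so a half turn about z gives the same grasp; the last joint's range is limited). The gripper opens to 88 mm and grips with 3 to 60 N. Pads are 20 mm wide; open, the fingers measure 115 mm over their backs; the gripper's body (75 mm by 178 mm) begins 61 mm behind the grasp point.
Start: joints at [1.204, 0.423, 1.63, -0, 1.089, -0.019], TCP at [212.987, 587.573, 302.675] pointing down, gripper open.
Joint ranges: [-3, 3], [-0.9, 2.11], [0.09, 2.58], [-1.31, 4.45], [0.11, 2.69], [-2.54, 2.54]. Speed limits (rad/s): [2.39, 2.39, 3.01, 3.14, 3.14, 3.14].

## Interface

Orientations are given as a unit quaternion [x, y, z, w].
In Python, from station import env, set_gripper, viewer, workorder gives the robot as it stands. Calls block until the motion is done:
- env.reach(position, orientation): joint-space move of the TCP to a pose.
- env.move_l(position, rot=None, rate=150, f_stop=None): straight line of the TCP; rot=None keeps the orientation; rate is the mean speed in mm/s. With f_stop (N) it stops when the force on the tool has changed by that much, and returns True; else False.
- env.move_joints(angles): joint-space move.
- set_gripper(opening): finger opening in mm; the grip force is fixed at half the most; returns when the fingers have stopped.
- env.hold(seconds).
- env.ik(position, orientation): joint angles nearest the present ones, or None.
- env.read_state(): the state.
- viewer.camera(name): name is "scene" or "top" or "wrist"; returns the picture (384x512x3 uint8, blue, green, red); there is no depth.
- viewer.camera_params(name): a dict with "fx", "fy", "cx", "cy" (pixels), "pose" (4x4, takes a point from camera to world coordinates); the wrist camera has in their place "tool_from_camera" (4x4, takes a point from camera to tool coordinates, whose origin is the TCP and whose axes are the flange's). Camera axes: x right, y up, looking along -z (the intrinsics and any distortion apply to the point x, -y, -z); pixel columns grow to the right and rows downward; lengths in mm; the calibration is good to about 2 mm. A picture is of the moment at which its call begins: read the wrist's pose just before it. camera_params takes no time and is no camera call.
A pose or a line that the arm cannot do raises env.IKError and nothing moves.
- workorder.sign_off(): hands the job in; it is judged then, once.
The state is a dict: "time_s": time; "qpos": joint angles; "dq": joint speeds; "tau": joint torques, N m; "tool_pos": TCP position; "orientation": TCP orientation; "force": force on the tool from outside, world axes, zero at the start; "wrist_torque": the same for the moment, N m; "width": finger opening in mm; "grip_force": force on a finger pad.
Only numpy, scipy, OpenCV 4.12 (cv2) and the standard library are available. Lean on these libraries where they do the work, as an engineer would, in place of code of your own. Each camera call takes 0.05 s, during which the arm holds its last target. There are 200 camera calls.

## Task

Push the row of four modules along the rail with the fingertips, all together as one train, until the row sits fully home against the orange end stop with no gaps. Push only: do not lift any module off the rail or let the row come apart, and leave the meter, cup and sensor where they are. Finish with the hand clear.

Things in the scene. Friction and masses are not known exactly. Their poses are not given: they have to be found in the camera images.
- rail: grey mounting plate 130 x 400 x 4 mm, fixed on the bench, with a steel top-hat rail 35 mm wide, 360 mm long along its middle; origin under the plate's centre at bench height; the rail runs along its y axis, z up; the rail's top is 19 mm above the bench; from the top the rail is an open channel 24 mm wide and 14 mm deep between its two flanges
- stop: orange end stop fixed on the rail near one end (either end), 60 mm across the rail, 20 mm long along the rail, 45 mm tall; origin on the rail's axis at rail-top height, mid-length, so its two end faces are 10 mm from the origin along the rail; at the rail's other end is only a flat steel plate with a screw, 4 mm high, which stays
- meter: bystander: green and black multimeter lying on the mat, 75 x 140 mm, 42 mm high; origin under its centre
- pot: bystander: small open yellow cup, 60 mm across, 30 mm high; origin under its centre
- sensor: bystander: blue ultrasonic sensor board with two silver eyes on a white foot, 45 x 50 mm, 30 mm high; origin under its centre
- mod_grey: grey module, one of four alike, touching in a row astride the rail in any order, 75 to 145 mm short of the stop; loose, 120 g; 22.5 mm along the rail, 90 mm across it. Origin mid-seat at rail-top height: flat pushing faces 11.25 mm from it along the rail, 42 mm up; a 45 mm wide nose on top, 56 mm up. Axes as the rail's. Pushed low it slides upright; pushed high it may tip
- mod_blue: blue module, one of four alike, touching in a row astride the rail in any order, 75 to 145 mm short of the stop; loose, 120 g; 22.5 mm along the rail, 90 mm across it. Origin mid-seat at rail-top height: flat pushing faces 11.25 mm from it along the rail, 42 mm up; a 45 mm wide nose on top, 56 mm up. Axes as the rail's. Pushed low it slides upright; pushed high it may tip
- mod_green: green module, one of four alike, touching in a row astride the rail in any order, 75 to 145 mm short of the stop; loose, 120 g; 22.5 mm along the rail, 90 mm across it. Origin mid-seat at rail-top height: flat pushing faces 11.25 mm from it along the rail, 42 mm up; a 45 mm wide nose on top, 56 mm up. Axes as the rail's. Pushed low it slides upright; pushed high it may tip
- mod_white: white module, one of four alike, touching in a row astride the rail in any order, 75 to 145 mm short of the stop; loose, 120 g; 22.5 mm along the rail, 90 mm across it. Origin mid-seat at rail-top height: flat pushing faces 11.25 mm from it along the rail, 42 mm up; a 45 mm wide nose on top, 56 mm up. Axes as the rail's. Pushed low it slides upright; pushed high it may tip
Not all that is in view belongs to the job. There is more than one size of the mod_green; the job needs the middle-sized.

How it is judged:
By the outcome, as a careful person would: the job done as asked, in the order asked, and still so for the second after the job is handed in, with the robot touching nothing.
It also fails if it takes over 38 s, if anything falls off the work surface, if the arm or the gripper's body presses on something with over 40 N, if the wrist force passes 120 N, or if a joint passes its speed limit or range.

## Working session

There is one attempt and no reset: what is moved stays moved. The work goes in short steps, each a Python script; the robot and the scene stay as the last script left them, time stands still between calls to the robot, and variables do not carry over. Pictures are saved under pics/ and viewed, at most 10 in all, crops included, and the job is handed in when it is done.

```bash
ls; mkdir -p pics
python3 - <<'E'
from station import env, viewer
import cv2,numpy as np
np.set_printoptions(precision=4,suppress=True)
for n in("top","scene"):
    cv2.imwrite(f"pics/{n}0.png",viewer.camera(n)); print(viewer.camera_params(n))
s=env.read_state(); print(s["time_s"],s["orientation"]); print(viewer.camera_params("wrist"))
E
```

```text
pics
{'fx': 349.65088397416616, 'fy': 349.65088397416616, 'cx': 255.04389483288824, 'cy': 193.66943597307716, 'pose': array([[ -0.0108,   0.9946,  -0.1033, 501.3954],
       [ -0.9994,  -0.0074,   0.0335, -20.2545],
       [  0.0325,   0.1036,   0.9941, 855.7552],
       [  0.    ,   0.    ,   0.    ,   1.    ]])}
{'fx': 426.91680659955966, 'fy': 426.91680659955966, 'cx': 257.3211891134493, 'cy': 187.41268800982792, 'pose': array([[ -0.8235,  -0.4578,   0.335 , 858.658 ],
       [  0.5671,  -0.6485,   0.5078, 392.1926],
       [ -0.0152,   0.6081,   0.7937, 733.4764],
       [  0.    ,   0.    ,   0.    ,   1.    ]])}
0.1 [ 0.173   0.9849 -0.0007 -0.0001]
{'fx': 315.0509346383315, 'fy': 315.0509346383315, 'cx': 256.38765442847875, 'cy': 191.05800276281929, 'tool_from_camera': array([[  0.0003,   0.9651,   0.2619,  71.4919],
       [  1.    ,  -0.0003,   0.0002,   0.5359],
       [  0.0003,   0.2619,  -0.9651, -80.6864],
       [  0.    ,   0.    ,   0.    ,   1.    ]])}
```

View pics/top0.png

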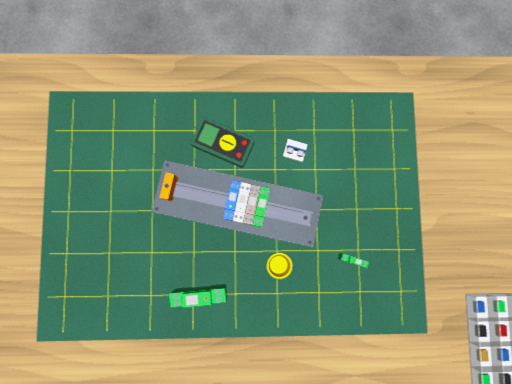

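View pics/scene0.png

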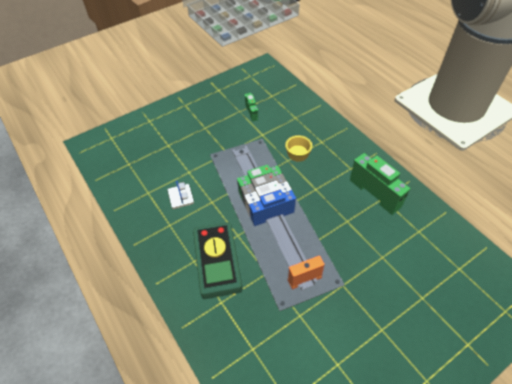

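The top view shows the stop at (167,186). The row from there is blue (232,201), white, grey, then green (261,206). The large green decoy is at (197,298) and the small one at (354,261), both off the rail. The push therefore goes from the green side, to image left, which is roughly world +y.

```bash
cat > h.py <<'E'
import numpy as np, cv2
from station import env, viewer, set_gripper, workorder
np.set_printoptions(precision=3,suppress=True)
def ray(uv,z,name="top"):
    p=viewer.camera_params(name); T=p["pose"]; uv=np.atleast_2d(uv).astype(float)
    d=np.c_[(uv[:,0]-p["cx"])/p["fx"],-(uv[:,1]-p["cy"])/p["fy"],-np.ones(len(uv))]@T[:3,:3].T
    return (T[:3,3]+d*((z-T[2,3])/d[:,2])[:,None])[:,:2]
def blobs(img,lo,hi,amin=60,roi=None):
    m=cv2.inRange(cv2.cvtColor(img,cv2.COLOR_BGR2HSV),lo,hi)
    if roi: k=np.zeros_like(m); x0,y0,x1,y1=roi; k[y0:y1,x0:x1]=255; m&=k
    c,_=cv2.findContours(m,cv2.RETR_EXTERNAL,cv2.CHAIN_APPROX_NONE)
    return sorted([k[:,0] for k in c if cv2.contourArea(k)>amin],key=lambda k:-cv2.contourArea(k))
E
python3 - <<'E'
from h import *
img=cv2.imread("pics/top0.png")
roi=(148,155,330,250)
g=blobs(img,(105,0,70),(130,90,150),200,roi)   # slate plate
P=np.vstack(g); r=cv2.minAreaRect(ray(P,4).astype(np.float32)); print("plate",r); print(cv2.boxPoints(r))
for n,lo,hi,z in(("stop",(5,150,120),(20,255,255),64),("green",(50,130,120),(75,255,255),61),("blue",(105,130,120),(120,255,255),61)):
    b=blobs(img,lo,hi,20,roi); 
    for k in b: print(n,cv2.contourArea(k),cv2.minAreaRect(ray(k,z).astype(np.float32)))
cv2.imwrite("pics/crop0.png",cv2.resize(img[155:250,148:330],None,fx=4,fy=4,interpolation=cv2.INTER_CUBIC))
for uv in ((167,186),(232,201),(261,206)): print(uv, img[uv[1],uv[0]])
E
```

```text
plate ((567.0838012695312, -6.57965087890625), (394.8157043457031, 125.74176025390625), 77.0918197631836)
[[ 461.703 -184.954]
 [ 584.267 -213.044]
 [ 672.465  171.795]
 [ 549.901  199.884]]
green 187.5 ((554.9496459960938, -60.14704895019531), (21.804548263549805, 89.70991516113281), 76.85466003417969)
blue 79.0 ((570.4972534179688, 6.991533279418945), (21.64092445373535, 90.20355224609375), 77.22200775146484)
(167, 186) [107  94  93]
(232, 201) [245 175 116]
(261, 206) [223 219 223]
```

View pics/crop0.png

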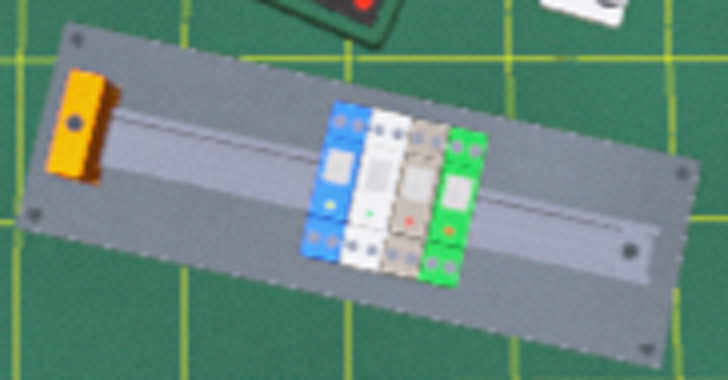

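The crop shows the row touching and square to the rail, blue toward the stop and green trailing. The plate, the 90 × 22 mm modules and the 68.9 mm blue–green spacing (67.5 expected) all agree with the sizes given. Next I locate the stop and move in behind green with the tips low and leading.

```bash
cat >> h.py <<'E'
from scipy.spatial.transform import Rotation as R
a=np.radians(77.09); U=np.array([np.cos(a),np.sin(a)]); O=np.array([567.1,-6.6]); V=np.array([U[1],-U[0]])
def along(p): p=np.atleast_2d(p)-O; return np.c_[p@U,p@V]
th=np.radians(10); u3=np.r_[U,0]; zt=np.sin(th)*u3-np.array([0,0,np.cos(th)]); xt=np.cos(th)*u3+np.array([0,0,np.sin(th)])
def quat(s=1): x=s*xt; return R.from_matrix(np.c_[x,np.cross(zt,x),zt]).as_quat()
def tcp(front,z):  # front: rail coordinate of the leading tip corner; z: height of tip centre
    return np.r_[O+U*(front-10*np.cos(th)),z]-(80*zt)
def measure(img):
    roi=(148,155,330,250)
    for n,lo,hi,z in(("stop",(8,170,170),(28,255,255),64),("green",(50,130,120),(75,255,255),61),("blue",(102,90,120),(120,255,255),61)):
        for k in blobs(img,lo,hi,40,roi): r=cv2.minAreaRect(ray(k,z).astype(np.float32)); print(n,along(r[0])[0],np.array(r[1]),r[2])
E
python3 - <<'E'
from h import *
measure(cv2.imread("pics/top0.png"))
best=None
for s in(1,-1):
    j=env.ik(tcp(-95,110),quat(s)); j2=env.ik(tcp(160,24),quat(s)); print(s,j,j2, tcp(-95,24))
E
```

```text
stop [163.686  -0.261] [19.239 59.593] 77.0516128540039
green [-54.908   0.12 ] [21.805 89.71 ] 76.85466003417969
blue [14.398 -0.051] [23.413 91.838] 77.2181625366211
1 [-0.316  0.487  1.86   0.238  0.825 -0.255] [0.127 0.669 1.79  0.276 0.64  0.134] [ 540.571 -122.338  102.785]
-1 None None [ 540.571 -122.338  102.785]
```

The stop's near face is at about 153.7 and blue's front face at about 25.6, leaving a 128 mm gap, which is within 75–145. The tip corner must travel from about −66 to +64.

Run:
```python
from h import *
q=quat(1)
env.reach(tcp(-95,115),q); set_gripper(50)
env.move_l(tcp(-95,24),rate=100)
env.move_l(tcp(-75,24),rate=40)
print(env.read_state()["time_s"],env.read_state()["force"])
print("touch",env.move_l(tcp(-60,24),rate=12,f_stop=1.5))
s=env.read_state(); print(s["time_s"],s["force"],along(s["tool_pos"][:2]),along(tcp(-66,24)[:2]),s["tool_pos"][2])
cv2.imwrite("pics/scene1.png",viewer.camera("scene"))
```

```text
5.3083 [-0.317 -0.34   0.021]
touch True
6.025 [ 0.769 -0.319 -0.031] [[-91.345  -0.131]] [[-89.74  -0.  ]] 102.53460901479386
```

View pics/scene1.png

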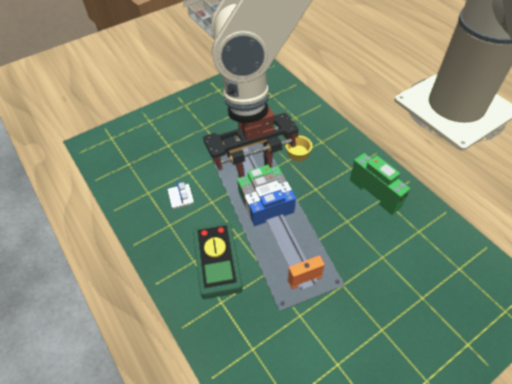

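The fingers stand just behind green at (250,165), and the row at (266,190) is intact and upright. Now I push slowly as one train.

Run:
```python
from h import *
f=lambda: (lambda s:print(s["time_s"],s["force"],along(s["tool_pos"][:2])+[10*np.cos(th)+80*np.sin(th),0]))(env.read_state())
f(); print(env.move_l(tcp(-58,24),rate=12,f_stop=15)); f()
print(env.move_l(tcp(50,24),rate=30,f_stop=15)); f()
im=viewer.camera("scene"); measure(viewer.camera("top"))
cv2.imwrite("pics/scene2.png",cv2.resize(im[120:330,160:400],None,fx=2.5,fy=2.5,interpolation=cv2.INTER_CUBIC))
```

```text
6.075 [-0.261 -0.001  0.256] [[-67.659  -0.3  ]]
False
7.0417 [-0.659 -0.402 -0.189] [[-57.839  -0.038]]
False
10.7917 [-0.115 -4.948  1.225] [[49.957  0.016]]
stop [163.686  -0.13 ] [19.239 59.331] 77.0516128540039
blue [132.934   0.307] [25.201 91.463] 77.09651184082031
```

View pics/scene2.png

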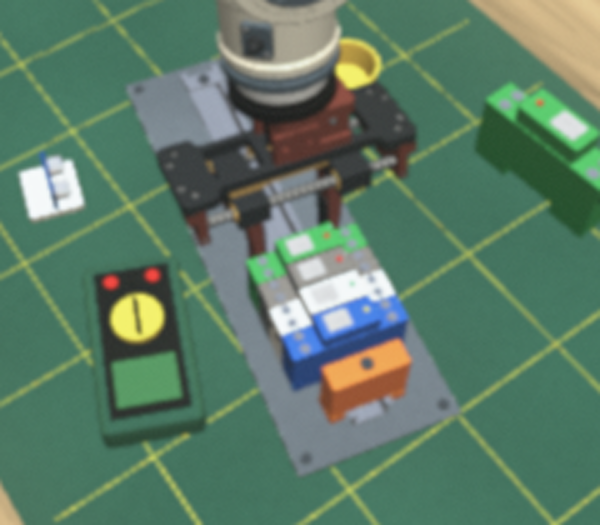

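The train is upright and closed, about 10–13 mm short of the stop, with nothing else disturbed. Now the final slow push until the force rises.

Run:
```python
from h import *
f=lambda: (lambda s:print(s["time_s"],s["force"],along(s["tool_pos"][:2])+[10*np.cos(th)+80*np.sin(th),0]))(env.read_state())
print(env.move_l(tcp(72,24),rate=10,f_stop=15)); f(); env.hold(0.3); f()
cv2.imwrite("pics/scene3p.png",viewer.camera("scene"))
p=env.read_state()["tool_pos"]
env.move_l(p-u3*3,rate=15); env.move_l(p-u3*40,rate=60); env.move_l(p-u3*40+[0,0,110],rate=120); 
env.move_l(p-u3*150+[0,0,150],rate=150); f()
im=viewer.camera("scene"); t=viewer.camera("top"); measure(t)
a_=cv2.resize(im[190:310,220:360],(700,600),interpolation=cv2.INTER_CUBIC); cv2.imwrite("pics/scene3.png",a_)
cv2.imwrite("pics/top3.png",cv2.resize(t[115:290,140:330],None,fx=4,fy=3.4,interpolation=cv2.INTER_CUBIC)[:600,:800])
```

```text
True
12.2583 [-0.912 -4.508  2.451] [[62.7  -0.02]]
12.5583 [-0.953 -2.042  1.706] [[62.595 -0.17 ]]
15.7083 [-0.979 -0.538  0.397] [[-87.08   -0.469]]
stop [165.579   0.075] [16.831 58.773] 78.68830871582031
green [76.54   0.554] [24.411 89.834] 77.09489440917969
blue [144.65    0.358] [23.728 91.432] 76.72956085205078
```

View pics/scene3.png

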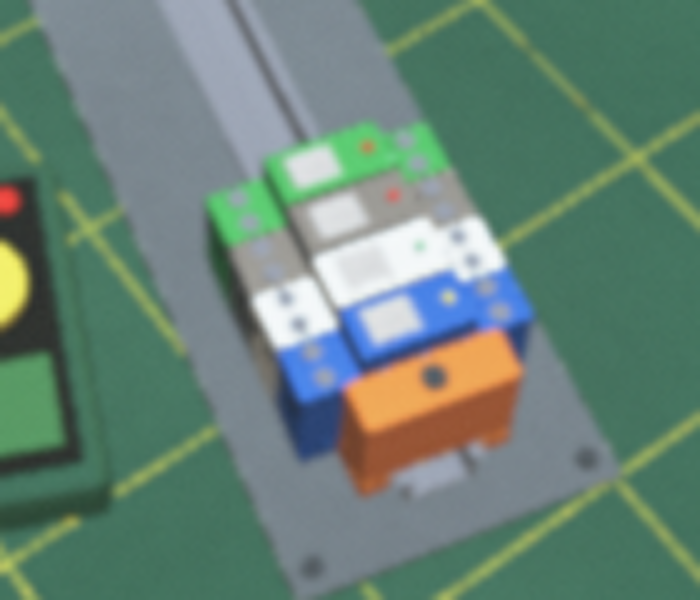

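View pics/top3.png

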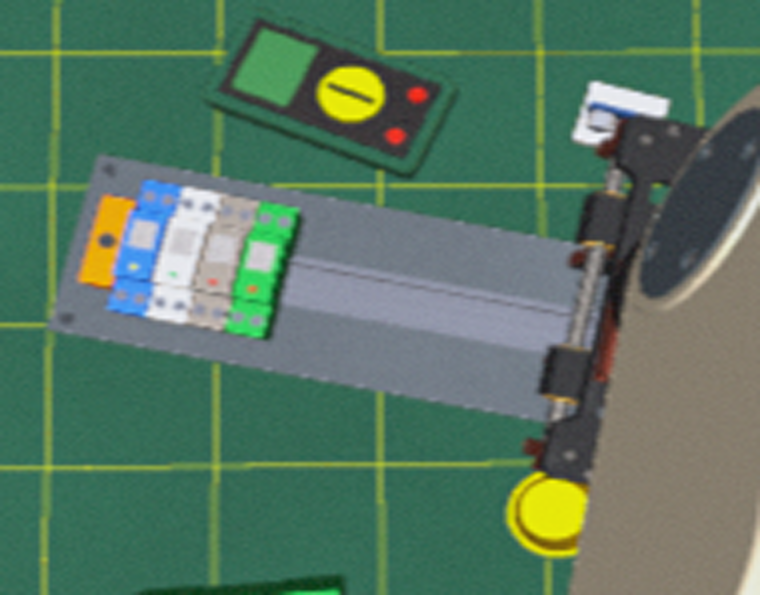

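Both views show the row closed up and against the stop, with the bystanders untouched. The 15 N trip may have been an impact with a slight rebound, and there is time left, so I press once more gently to confirm it is seated.

Run:
```python
from h import *
f=lambda: (lambda s:print(s["time_s"],s["force"],along(s["tool_pos"][:2])+[10*np.cos(th)+80*np.sin(th),0]))(env.read_state())
env.move_l(tcp(25,130),rate=150); env.move_l(tcp(25,24),rate=100); env.move_l(tcp(59,24),rate=40); f()
print(env.move_l(tcp(68,24),rate=6,f_stop=22)); f(); env.hold(0.3); f()
p=env.read_state()["tool_pos"]
env.move_l(p-u3*2,rate=8); f(); env.move_l(p-u3*40,rate=60); env.move_l(p-u3*40+[0,0,110],rate=120)
env.move_l(p-u3*150+[0,0,150],rate=150); f()
t=viewer.camera("top"); measure(t); im=viewer.camera("scene")
cv2.imwrite("pics/scene4.png",cv2.resize(im[120:330,160:400],None,fx=2.5,fy=2.5,interpolation=cv2.INTER_CUBIC))
```

```text
18.9667 [ 0.183 -0.667 -0.495] [[58.893 -0.042]]
True
20.025 [-0.655 -4.729  3.863] [[63.014 -0.011]]
20.325 [-0.48  -5.464  4.25 ] [[63.06  -0.051]]
20.7583 [0.651 0.493 0.217] [[61.232 -0.344]]
23.5417 [-0.355  0.446 -0.023] [[-86.59   -0.284]]
stop [165.579   0.075] [16.831 58.773] 78.68830871582031
green [76.54   0.419] [24.411 90.105] 77.09489440917969
blue [144.651   0.216] [23.728 91.717] 76.72956085205078
```

View pics/scene4.png

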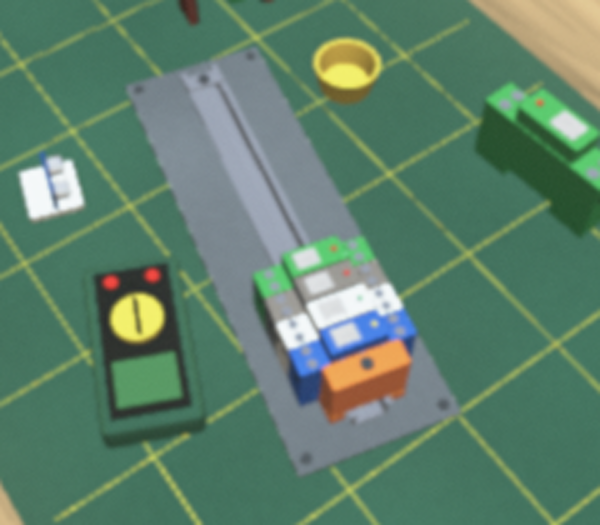

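The second press met a solid stop at the same place (63.0 against 62.7) and the row did not move. It is home with no gaps, the bystanders are in place and the hand is clear.

```bash
python3 -c "
from station import workorder
print(workorder.sign_off())"
```

```text
the job is handed in; nothing more can be done
None
```

The four modules were pushed together along the rail and sit against the orange stop with no visible gaps; the meter, cup and sensor look undisturbed, the hand is clear, and the job was handed in at about 24 s.

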